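Release the eccentric cam and push the clamp slide home against the rail

TASK

On the assembly fixture, push the black handle round until the red cam's low point faces the slide's roller (the handle then points along the yellow stripe), while the blue slide is still drawn back. Then push the slide forward until it is fully home and has pressed the wooden rail flush against the fence; do not force the slide against the cam. Leave the handle on the stripe, do not touch or lift the rail yourself, and leave the loose things around undisturbed.

Things in the scene. Friction and masses are not known exactly. Their poses are not given: they have to be found in the camera images.
- fixture: fixed aluminium clamping fixture; place and yaw vary. Origin on the bench surface under the slide's line of travel; +x = slide's forward direction (to the fence), +y = the cam's side, z up. In its frame (mm) the plate spans x -140 to 145, y -115 to 185, top at z 12; a dark guide bridge over the slide spans x -20 to 18, y -36 to 36, top z 39.
- fence (a point): middle of the top inner edge of the dark steel fence fixed on the plate, at x 120, y 0, z 44 mm in the fixture's frame; the fence is 15 mm thick and runs 90 mm to either side along the fixture's y
- index (a point): middle of the yellow stripe painted on the plate, z 14 mm, 98 mm from the cam's axis, in the direction 45 deg from the fixture's +x towards +y; the handle points along it when the cam is at its low point
- cam_axis (a point): point on the cam's upright axis, 48 mm above the bench, at x 0, y 95 mm in the fixture's frame. The red cam is an eccentric disc of radius 34 mm, its centre 14 mm off the axis, from 14 to 34 mm above the bench; a white mark lies on its low side
- cam (a joint): cam angle (rad), growing counter-clockwise seen from above, range -0.7 to 2.6, no stop or detent at 0. 0 = low point facing the slide's roller, handle on the yellow stripe; within 0.3 of 0 counts as low. Starts at 1.3 to 2.3, so turn it clockwise seen from above. A stiff pivot (0.25 N m, about 4 N at the handle) keeps it where it is left.
- cam_handle (a point): centre of the top of the black handle post on the cam's lever: 18 mm in diameter, 44 to 86 mm above the bench, 70 mm from the cam's axis, in the direction of the fixture's +x turned counter-clockwise by 45 deg plus the cam angle. The steel lever (14 mm wide, 38 to 46 mm above the bench) passes above the cam and the slide's side arm.
- slide (a joint): travel (m) of the blue slide along the fixture's +x; starts at 0 to 0.012, fully home at about 0.050 with the rail flush (hard limit 0.052); 4 N of friction, no spring, stays where it is left. With the cam as it starts, the roller on the side arm meets the cam and stops the slide 5 mm or more before home.
- push_face (a point): centre of the rear (-x) face of the slide's black upright push plate, 40 mm above the bench; plate 64 mm wide (along y), 10 mm thick, 14 to 62 mm above the bench. At travel 0 it lies at x -100, y 0 mm in the fixture's frame. Push it along +x. A blue side arm runs from the plate's foot to y 102 mm, its rear face at x -98 mm (travel 0), 18 to 30 mm above the bench.
- roller (a point): centre of the slide's follower roller at the end of the side arm, 20 mm in diameter, 24 mm above the bench; at x -82, y 95 mm in the fixture's frame at travel 0; its top is at 34 mm height
- rail: loose wooden rail 30 x 160 x 28 mm (own x, y, z), 0.1 kg, on the plate across the slide's path just short of the fence, origin at the centre of its underside. Flush with the fence its origin is at x 105 mm in the fixture's frame; it starts 7 to 15 mm short of that, slightly turned. The slide's 76 mm wide head pushes it. The robot must not touch it.
- bolt: bystander: loose brass bolt standing head down on the fixture's plate, 40 mm tall, head 21 mm, origin under its foot
- bushing: bystander: loose steel bushing standing on the fixture's plate, 28 mm outer diameter, 18 mm tall, origin under its centre
- spare_rail: bystander: second loose rail 30 x 160 x 28 mm lying on the bench on the robot's left
- screwdriver: bystander: screwdriver lying on the bench on the robot's left
- glue: bystander: white glue bottle, 56 mm diameter, 150 mm tall, standing on the bench on the robot's right
- tape: bystander: yellow roll of tape, 90 mm diameter, 24 mm tall, lying on the bench on the robot's right
Not all that is in view belongs to the job. Leave any green look-alike of the rail alone.

How it is judged:
By the outcome, as a careful person would: the job done as asked, in the order asked, and still so for the second after the job is handed in, with the robot touching nothing.
It also fails if it takes over 51 s, if anything falls off the work surface, if the arm or the gripper's body presses on something with over 40 N, if the wrist force passes 120 N, or if a joint passes its speed limit or range.

ROBOT

A 6-joint arm with a two-finger parallel gripper is mounted at the origin on the work surface. World frame = base frame: x ahead of the robot, y to its left, z up, the work surface at z = 0. Lengths are in m, angles in degrees, forces in N, time in s.
With the tool pointing down it reaches from about 0.3 to 0.75 m from the base axis. Payload 8.5 kg.
Tool frame: the origin (TCP) lies at the very end of the fingers, on their centre line; the grasp point (between the pads) lies 19 mm behind it (grip_depth is the distance from the TCP to the grasp point, in m); z points along the fingers, y is the direction in which the jaws open and shut (so a half turn about z gives the same grasp; the last joint's range is limited). The gripper opens to 85 mm and grips with 20 to 120 N. Pads are 22 mm wide; open, the fingers measure 114 mm over their backs; the gripper's body (76 mm by 85 mm) begins 54 mm behind the grasp point. The pads swing forward as they close: fully open they stand 13 mm farther back than shut.
Start: joints at [-86.419, 21.807, 74.336, -0, 83.858, -12.336], TCP at [0.151, -0.529, 0.231] pointing down, gripper open.
Joint ranges: [-178.18, 178.18], [-50.72, 133.34], [12.68, 142.11], [-81.47, 261.47], [9.98, 163.14], [-165.26, 165.26]. Speed limits (degrees/s): [136.94, 136.94, 180, 180, 180, 180].

INTERFACE

Orientations are given as a 3x3 rotation matrix whose columns are the frame's x, y, z axes.
In Python, from rig import observe, get_image, close_job, silhouettes, grip_depth gives the robot as it stands. The module is installed in compiled form; this text tells all that it offers.
- The arm moves only by the shell command python3 -m crank 'ROWS' [FORCE]. ROWS is a JSON object of lists of equal length, an entry for each row: "slide": the shift along the tool's x, y, z in m, a list of three; "roll": the turn about the tool's z in rad; "grip": the finger opening in m, from 0 to 0.0854. A call has exactly 8 rows; each row is the pose to reach, as a shift and turn from the pose commanded when the call began, along the tool's axes at that moment; what a row does not reach only later rows make up. A row lasts 1/10 s, in which the tool goes at most 50 mm and 8.59 degrees, less where a joint would pass 70% of its speed; a pose out of reach is approached as far as the arm can. A call with a gripper value outside its range is refused whole. The fingers move at their own pace and stop on an object; FORCE is the grip in N (left out, the last holds). Time passes only in rows, so rows that repeat a pose let the fingers close, or fill a call up. It gives the time, the measured TCP pose, the force and the opening at its end, in the units of the state.
- observe(): the state, without advancing time (a new reading comes with each control period).
- get_image(name): name is "scene" or "top" or "wrist"; returns a dict with "frame" (400x640x3 uint8, red, green, blue), "fx", "fy", "cx", "cy" (pixels), "xyz" and "rotation" of the camera in the world. Camera axes: x right, y down, z forward; pixel columns grow to the right and rows downward; lengths in m; the calibration is good to about 2 mm. A picture is of the moment at which its call begins. There is no depth.
- close_job(): hands the job in, once; it reports no verdict.
Trained networks look in a picture, given as the dict that the camera call returned (one of the last four; its "shot" number tells which), for a name from the list of things; names that differ only in an ending like _2 or _b are one class to them, and where a whole thing is asked for, a point or a joint stands for the part that bears it (a point fixed in the world has none). Each returns a list of dicts, best first, with "confidence" (0 to 1); they miss things now and then, are a little off and sometimes report something else, mostly with a low value. They report only what shows in the picture. A call takes as long as a camera call. They do not tell look-alikes from the thing itself.
- silhouettes(target, picture): "pixels" (400x640 bool, what is visible of it) and "box" ([centre column, centre row, width, height] in pixels, round what is visible of it).
The state is a dict: "time_s": time; "q": joint angles; "qvel": joint speeds; "joint_efforts": joint torques, N m; "position": TCP position; "tool_rot": TCP orientation; "ft_force": force on the tool from outside, world axes, zero at the start; "wrist_torque": the same for the moment, N m; "grip_width": finger opening in m.
Only numpy, scipy, OpenCV 4.12 (cv2) and the standard library are available. Lean on these libraries where they do the work, as an engineer would, in place of code of your own. Each camera call takes 0.05 s, during which the arm holds its last target.

## Working session

There is one attempt and no reset: what is moved stays moved. The work goes in short steps, Python scripts to look and compute and a shell command to move; the robot and the scene stay as the last step left them, time stands still between calls to the robot, and variables do not carry over. Pictures are saved under pics/ and viewed, and the job is handed in when it is done.

```bash
mkdir -p pics; cat > h.py <<'E'
import numpy as np, cv2, pickle
from rig import observe,get_image,close_job,silhouettes,grip_depth
def save(p,n): cv2.imwrite('pics/'+n+'.png',p['frame'][:,:,::-1])
def ray(p,u,v):
    d=np.array([(u-p['cx'])/p['fx'],(v-p['cy'])/p['fy'],1.]); return np.array(p['xyz']),np.array(p['rotation'])@d
def atz(p,u,v,z):
    o,d=ray(p,u,v); return o+d*(z-o[2])/d[2]
def proj(p,X):
    c=(np.atleast_2d(X)-np.array(p['xyz']))@np.array(p['rotation']); return np.c_[c[:,0]/c[:,2]*p['fx']+p['cx'],c[:,1]/c[:,2]*p['fy']+p['cy']]
E
python3 - <<'E'
from h import *
s=observe(); print(s['time_s'],s['position'],s['tool_rot'],s['ft_force'],s['grip_width'],grip_depth)
for n in ['scene','top','wrist']:
    p=get_image(n); save(p,n+'0'); pickle.dump(p,open(n+'0.pkl','wb'))
    print(n,p['xyz'],p['rotation'],p['fx'])
    for t in ['fixture','cam','cam_handle','slide','push_face','roller','rail','bolt','bushing']:
        try: print(t,[(np.round(r['box']).tolist(),round(r['confidence'],2)) for r in silhouettes(t,p)][:3])
        except Exception as e: print(t,e)
E
```

```text
0.0 [ 0.15080283 -0.52862304  0.23072631] [[ 9.61660069e-01  2.74244233e-01 -1.06848973e-04]
 [ 2.74244110e-01 -9.61659095e-01  1.39755388e-03]
 [ 2.80518805e-04 -1.37327446e-03 -9.99999018e-01]] [-0.35498011 -0.94169529  0.14696511] 0.08539355733787984 0.0187
scene [0.97788838 0.4911627  0.8846605 ] [[-0.72634513  0.51427452 -0.45600929]
 [ 0.68718276  0.55708953 -0.46629509]
 [ 0.01423432 -0.65205289 -0.75803985]] 385.243305883713
fixture [([297.0, 244.0, 140.0, 118.0], 0.95)]
cam [([314.0, 247.0, 39.0, 28.0], 0.68)]
cam_handle [([314.0, 246.0, 42.0, 35.0], 0.78)]
slide [([299.0, 216.0, 60.0, 42.0], 0.68)]
push_face [([299.0, 216.0, 66.0, 47.0], 0.65)]
roller [([296.0, 217.0, 62.0, 44.0], 0.67)]
rail [([440.0, 223.0, 40.0, 40.0], 0.91), ([283.0, 149.0, 51.0, 14.0], 0.9), ([344.0, 359.0, 74.0, 25.0], 0.78)]
bolt []
bushing []
top [ 0.25079276 -0.0194341   1.73848307] [[ 0.01954495 -0.98847446  0.15012076]
 [-0.99980747 -0.01906286  0.00464979]
 [-0.00173446 -0.15018274 -0.98865673]] 466.61155392854727
fixture [([323.0, 174.0, 98.0, 94.0], 0.84)]
cam [([303.0, 170.0, 21.0, 20.0], 0.57)]
cam_handle [([444.0, 151.0, 23.0, 17.0], 0.67), ([301.0, 170.0, 25.0, 25.0], 0.57)]
slide [([321.0, 180.0, 45.0, 43.0], 0.95)]
push_face [([323.0, 172.0, 94.0, 94.0], 0.48)]
roller [([322.0, 180.0, 48.0, 38.0], 0.77)]
rail [([403.0, 227.0, 33.0, 26.0], 0.91), ([338.0, 150.0, 44.0, 16.0], 0.88), ([405.0, 166.0, 39.0, 12.0], 0.82)]
bolt [([304.0, 170.0, 18.0, 21.0], 0.58), ([323.0, 172.0, 92.0, 91.0], 0.54)]
bushing []
wrist [ 0.21464637 -0.5118535   0.37370097] [[ 2.73172472e-01 -9.28513324e-01 -2.51475263e-01]
 [-9.61964991e-01 -2.63565516e-01 -7.18092943e-02]
 [ 3.95678881e-04  2.61526722e-01 -9.65196155e-01]] 316.5950018408607
fixture []
cam []
cam_handle []
slide []
push_face []
roller []
rail []
bolt []
bushing []
```

```bash
python3 - <<'E'
from h import *
for n,(x,y,w,h) in {'scene':(210,130,200,200),'top':(250,110,200,150)}.items():
    f=pickle.load(open(n+'0.pkl','rb'))['frame'][y:y+h,x:x+w,::-1]
    cv2.imwrite(f'pics/{n}_z.png',cv2.resize(f,None,fx=3 if n=='scene' else 4,fy=3 if n=='scene' else 4,interpolation=cv2.INTER_CUBIC))
E
```

```text
(no output)
```

View pics/scene0.png

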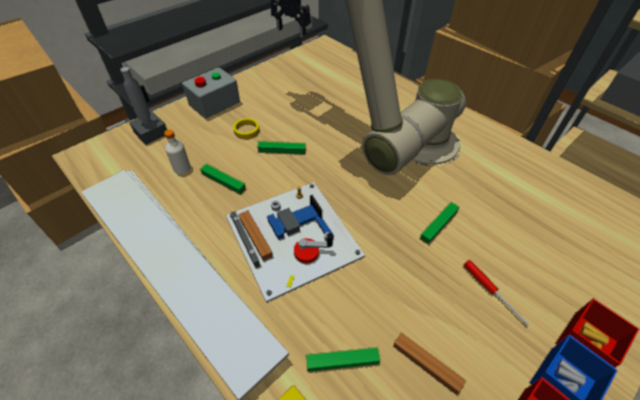

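```bash
sleep 1
```

```text
(no output)
```

View pics/scene_z.png

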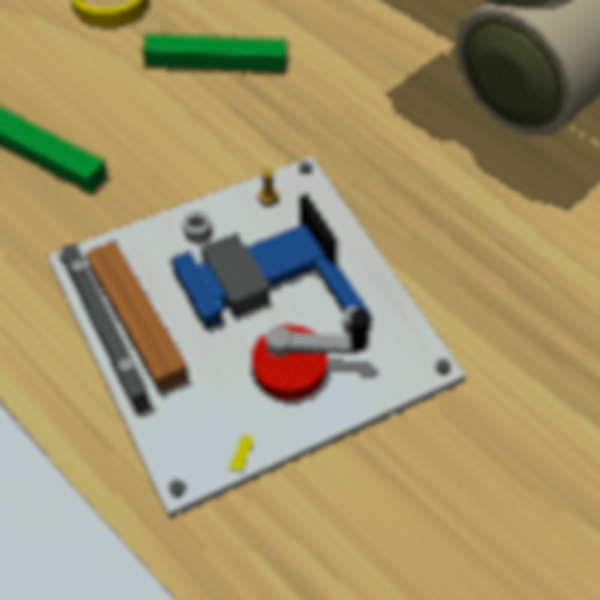

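View pics/top_z.png

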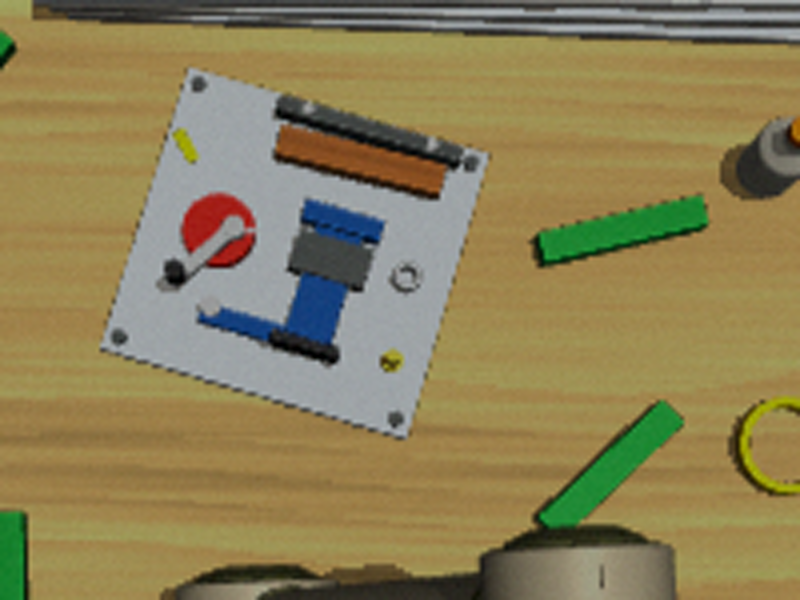

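The top view (4x zoom) shows the plate with its corners at (190,67), (490,155), (408,438) and (102,350), and the handle top near (175,270). The lever points back and left. The scene view agrees, so I'll fit the fixture pose from both views.

```bash
cat > fit.py <<'E'
from h import *
from scipy.optimize import least_squares
T=pickle.load(open('top0.pkl','rb'));S=pickle.load(open('scene0.pkl','rb'))
F=np.array([[.145,.185,.012],[.145,-.115,.012],[-.14,-.115,.012],[-.14,.185,.012]])
def W(P,f):
    f=np.atleast_2d(f);x,y,a=P;c,s=np.cos(a),np.sin(a);return np.c_[x+c*f[:,0]-s*f[:,1],y+s*f[:,0]+c*f[:,1],f[:,2]]
ut=(np.array([[190,67],[490,155],[408,438],[102,350]])+.5)/4+[250,110]-.5
us=(np.array([[170,515],[50,255],[312,157],[465,378]])+.5)/3+[210,130]-.5
def fit(which):
    def r(P):
        o=[]
        if 't' in which:o.append((proj(T,W(P,F))-ut)/T['fx']*1.6)
        if 's' in which:o.append((proj(S,W(P,F))-us)/S['fx']*1.1)
        return np.concatenate(o).ravel()
    z=least_squares(r,[.5,0,-.2],x_scale=.01);return z.x,np.sqrt(np.mean(z.fun**2))
E
python3 - <<'E'
from fit import *
for w in ['t','s','ts']:print(w,fit(w))
P,_=fit('ts')
h=(np.array([175,268])+.5)/4+[250,110]-.5
X=atz(T,*h,.086);ax=W(P,[0,.095,.048])[0]
print('handle',X,'axis',ax, np.linalg.norm(X[:2]-ax[:2]),'cam ang',np.arctan2(*(X-ax)[1::-1])-P[2]-np.pi/4)
for a in np.arange(1.3,2.4,.2):
    t=a+np.pi/4; q=W(P,[.07*np.cos(t),.095+.07*np.sin(t),.086]); print(a,(proj(T,q)+.5-[250,110])*4,(proj(S,q)+.5-[210,130])*3)
for t in [0,.012]: print(t,(proj(T,W(P,[[-.1+t,.032,.062],[-.1+t,-.032,.062]]))+.5-[250,110])*4)
E
```

```text
t (array([ 0.59030401, -0.04084462, -0.26771342]), np.float64(0.0010571519933262872))
s (array([ 0.58905869, -0.03909725, -0.27203346]), np.float64(0.0013302781045289986))
ts (array([ 0.58957034, -0.03991932, -0.26982424]), np.float64(0.0014097260223228762))
handle [0.56886633 0.10174057 0.086     ] axis [0.61489374 0.05164336 0.048     ] 0.06803126257917408 cam ang 1.7983070670204349
1.3 [[156.74310785 236.5307004 ]] [[348.51557677 351.68509414]]
1.5 [[161.52178183 250.90941008]] [[356.01278273 339.14741965]]
1.7 [[169.14496169 264.06695524]] [[360.26115849 325.80784764]]
1.9 [[179.31465135 275.46926176]] [[361.17459985 312.23071959]]
2.0999999999999996 [[191.62707757 284.65072594]] [[358.80797316 298.96022536]]
2.3 [[205.58850258 291.23453201]] [[353.3404     286.49955638]]
0 [[267.71296735 347.90347449]
 [335.30362205 367.80278124]]
0.012 [[271.51159357 335.39330699]
 [339.03995728 355.25136551]]
```

```bash
python3 -m crank '{"slide":[[0.036,-0.031,0],[0.072,-0.062,0],[0.108,-0.092,0],[0.144,-0.123,0],[0.180,-0.154,0],[0.216,-0.184,0],[0.252,-0.215,0],[0.288,-0.246,0]],"roll":[0,0,0,0,0,0,0,0],"grip":[0.05,0.05,0.05,0.05,0.05,0.05,0.05,0.05]}'
python3 -m crank '{"slide":[[0.036,-0.031,0],[0.072,-0.062,0],[0.108,-0.092,0],[0.144,-0.123,0],[0.180,-0.154,0],[0.216,-0.184,0],[0.252,-0.215,0.01],[0.287,-0.246,0.01]],"roll":[-0.14,-0.28,-0.42,-0.56,-0.70,-0.84,-0.98,-1.12],"grip":[0.05,0.05,0.05,0.05,0.05,0.05,0.05,0.05]}'
python3 -m crank '{"slide":[[0,0,0],[0,0,0],[0,0,0],[0,0,0],[0,0,0],[0,0,0],[0,0,0],[0,0,0]],"roll":[-0.14,-0.28,-0.42,-0.56,-0.70,-0.84,-0.92,-0.92],"grip":[0.05,0.04,0.035,0.035,0.035,0.035,0.035,0.035]}'
python3 - <<'E'
from fit import *
s=observe(); print(s['time_s'],s['position'],s['tool_rot'],s['q'],s['ft_force'],s['grip_width'])
p=get_image('wrist');save(p,'w1');pickle.dump(p,open('w1.pkl','wb'))
P,_=fit('ts')
t=1.8+np.pi/4
f=p['frame'][:,:,::-1].copy()
for q in proj(p,W(P,[[.07*np.cos(t),.095+.07*np.sin(t),.086],[0,.095,.048],*F,[-.1,0.032,.062],[-.1,-.032,.062]])): cv2.circle(f,tuple(int(round(a)) for a in q),3,(255,0,255),1)
cv2.imwrite('pics/w1o.png',f)
E
```

```text
time_s: 2.3
position: [0.361, -0.2117, 0.2316]
tool_rot: [[0.962, 0.274, 0.001], [0.274, -0.962, -0.001], [0.0, 0.001, -1.0]]
ft_force: [-0.5, -0.6, -0.5]
grip_width: 0.0497
time_s: 3.1
position: [0.5693, 0.1039, 0.2203]
tool_rot: [[0.166, 0.986, -0.002], [0.986, -0.166, -0.0], [-0.0, -0.002, -1.0]]
ft_force: [0.8, -1.1, -0.1]
grip_width: 0.0502
time_s: 3.9
position: [0.5689, 0.1019, 0.2213]
tool_rot: [[-0.68, 0.733, -0.0], [0.733, 0.68, 0.0], [0.0, -0.0, -1.0]]
ft_force: [-0.0, 0.4, 0.6]
grip_width: 0.0346
3.9 [0.56887454 0.10193317 0.22130685] [[-6.79887167e-01  7.33316739e-01 -3.27674954e-05]
 [ 7.33316739e-01  6.79887168e-01  1.11010573e-05]
 [ 3.04187908e-05 -1.64814864e-05 -9.99999999e-01]] [-1.57218341e+00  2.50345033e+01  7.07673612e+01  5.87300781e-04
  8.42000297e+01 -4.44070693e+01] [-0.02690823  0.3878274   0.56668874] 0.034641266721353016
```

View pics/w1o.png

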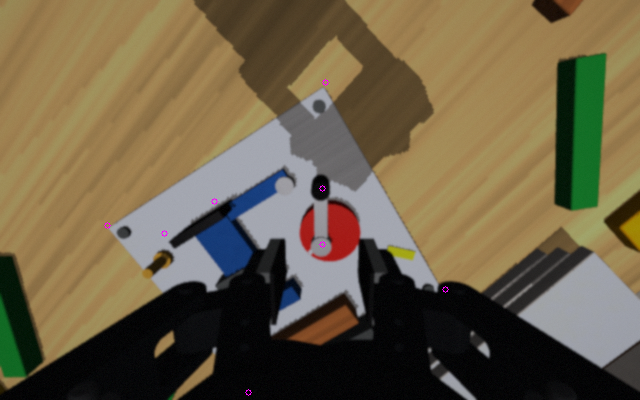

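```bash
python3 - <<'E'
from h import *
f=pickle.load(open('w1.pkl','rb'))['frame'][70:270,100:350,::-1]
cv2.imwrite('pics/w1z.png',cv2.resize(f,None,fx=3,fy=3,interpolation=cv2.INTER_CUBIC))
E
```

```text
(no output)
```

View pics/w1z.png

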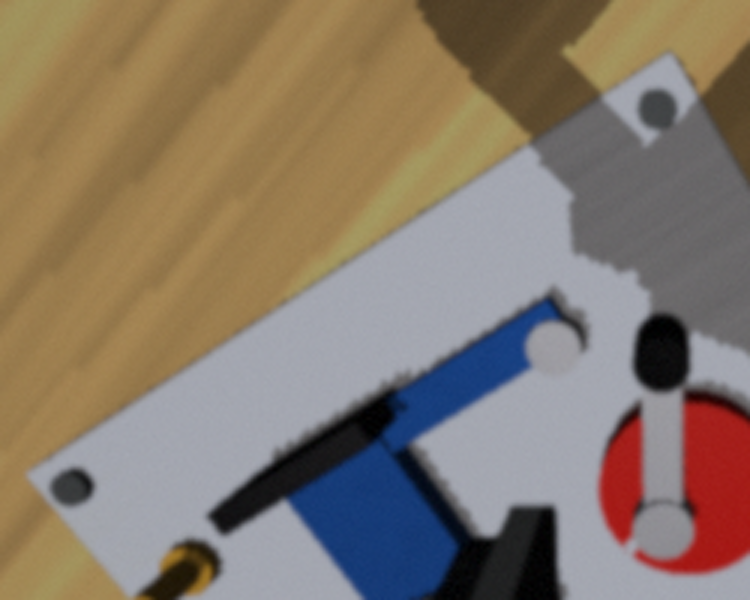

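```bash
python3 - <<'E'
from fit import *
p=pickle.load(open('w1.pkl','rb'))
h=(np.array([661,363])+.5)/3+[100,70]-.5
hub=(np.array([664,530])+.5)/3+[100,70]-.5
c=(np.array([[27,475],[672,52]])+.5)/3+[100,70]-.5
def r(P):
    return np.concatenate([(proj(T,W(P,F))-ut)/T['fx']*1.6,(proj(S,W(P,F))-us)/S['fx']*1.1,(proj(p,W(P,F[2:]))-c)/p['fx']*.36*1.4,(proj(p,W(P,[0,.095,.048]))-hub)/p['fx']*.33*1.4]).ravel()
z=least_squares(r,[.5,0,-.2],x_scale=.01);P=z.x;print(P,z.fun.round(4)); np.save('P.npy',P)
ax=W(P,[0,.095,.048])[0]
Hw=atz(p,*h,.086);Ht=atz(T,*((np.array([175,268])+.5)/4+[250,110]-.5),.086)
for X in (Hw,Ht,Hw-[*(atz(p,*hub,.048)-ax)[:2],0]): print('handle',X,np.linalg.norm((X-ax)[:2]),np.arctan2(*(X-ax)[1::-1])-P[2]-np.pi/4)
print('axis',ax)
# push plate rear top edge zoom (212,530)-(... )
for t in [0,.004,.008,.012]: print(t,(proj(p,W(P,[[-.1+t,.032,.062],[-.1+t,-.032,.062]]))+.5-[100,70])*3)
E
```

```text
[ 0.59062621 -0.04118447 -0.26847159] [-0.0001 -0.0003  0.0015 -0.0016  0.0009  0.0014 -0.0011 -0.0009 -0.0036
 -0.0005 -0.0045  0.0008 -0.0016 -0.0006 -0.0002 -0.0022 -0.0019 -0.0018
  0.0009 -0.0047  0.0011 -0.0013]
handle [0.56758427 0.10020501 0.086     ] 0.0693292418699164 1.8234464102119263
handle [0.56886633 0.10174057 0.086     ] 0.06956843994750302 1.7948481303728858
handle [0.56747265 0.10153733 0.086     ] 0.07036888812684437 1.811410977318423
axis [0.61582573 0.05041238 0.048     ]
0 [[344.24908247 398.80462534]
 [192.6455933  494.88946502]]
0.004 [[351.54718684 408.72085014]
 [200.16026695 504.26947459]]
0.008 [[358.80414698 418.58117065]
 [207.63373455 513.59804971]]
0.012 [[366.02030986 428.38605829]
 [215.06633408 522.87561226]]
```

The wrist view shows the handle top at about (320,191), which puts it at (0.568, 0.101), directly under the TCP. Cam angle is about 1.81. Next I'll straddle the post.

```bash
python3 -m crank '{"slide":[[0,0,0.025],[0,0,0.05],[0,0,0.075],[0,0,0.1],[0,0,0.12],[0,0,0.14],[0,0,0.155],[0,0,0.164]],"roll":[0,0,0,0,0,0,0,0],"grip":[0.035,0.035,0.035,0.035,0.035,0.035,0.035,0.035]}'
python3 - <<'E'
from fit import *
s=observe(); X=np.array(s['position']);R=np.array(s['tool_rot']);print(s['time_s'],X,s['ft_force'])
P=np.load('P.npy');ax=W(P,[0,.095,.048])[0]
# arc about axis; commanded handle angle th, with tool y along clockwise tangent
a0=1.81; 
for k in range(1,17):
    a=a0-k*.121
    t=a+np.pi/4+P[2]; tgt=ax[:2]+.07*np.array([np.cos(t),np.sin(t)])
    t0=a0+np.pi/4+P[2]; st=ax[:2]+.07*np.array([np.cos(t0),np.sin(t0)])
    if k==8: pass
    d=np.append(tgt-X[:2],0); print(k,round(a,3),(R.T@d).round(4),'roll',round(k*.121,3))
E
```

```text
time_s: 4.75
position: [0.5685, 0.1019, 0.0561]
tool_rot: [[-0.678, 0.735, -0.002], [0.735, 0.678, 0.0], [0.001, -0.001, -1.0]]
ft_force: [-0.9, -0.3, -0.9]
grip_width: 0.0352
4.75 [0.56850166 0.1019157  0.05614686] [-0.89156619 -0.27714623 -0.86644755]
1 1.689 [-0.0004  0.0075 -0.    ] roll 0.121
2 1.568 [-0.0018  0.0159 -0.    ] roll 0.242
3 1.447 [-0.0042  0.024  -0.    ] roll 0.363
4 1.326 [-0.0076  0.0318 -0.    ] roll 0.484
5 1.205 [-0.0119  0.039  -0.0001] roll 0.605
6 1.084 [-0.0171  0.0458 -0.0001] roll 0.726
7 0.963 [-0.023   0.0518 -0.0001] roll 0.847
8 0.842 [-0.0296  0.0571 -0.0001] roll 0.968
9 0.721 [-0.0368  0.0615 -0.0001] roll 1.089
10 0.6 [-0.0445  0.0651 -0.0001] roll 1.21
11 0.479 [-0.0526  0.0677 -0.0001] roll 1.331
12 0.358 [-0.0609  0.0693 -0.0001] roll 1.452
13 0.237 [-0.0693  0.0699 -0.0001] roll 1.573
14 0.116 [-0.0778  0.0694 -0.0002] roll 1.694
15 -0.005 [-0.0861  0.068  -0.0002] roll 1.815
16 -0.126 [-0.0942  0.0655 -0.0002] roll 1.936
```

```bash
python3 - <<'E'
from h import *
p=get_image('wrist');save(p,'w2')
E
```

```text
(no output)
```

View pics/w2.png

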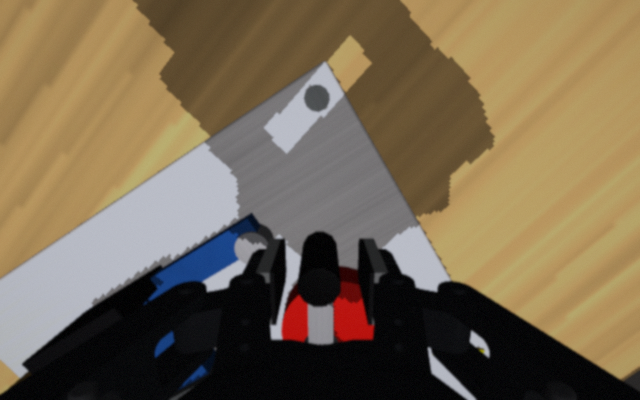

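The post (320,285) stands between the pads (275 and 370). Next I'll swing it along the arc.

```bash
python3 -m crank '{"slide":[[-0.0004,0.0075,0],[-0.0018,0.0159,0],[-0.0042,0.024,0],[-0.0076,0.0318,0],[-0.0119,0.039,0],[-0.0171,0.0458,0],[-0.023,0.0518,0],[-0.0296,0.0571,0]],"roll":[0.121,0.242,0.363,0.484,0.605,0.726,0.847,0.968],"grip":[0.035,0.035,0.035,0.035,0.035,0.035,0.035,0.035]}'
python3 - <<'E'
from fit import *
s=observe(); X=np.array(s['position']);R=np.array(s['tool_rot']);print(s['time_s'],X,s['ft_force'])
P=np.load('P.npy');ax=W(P,[0,.095,.048])[0]
d=(X-ax)[:2];print('r',np.linalg.norm(d),'ang',np.arctan2(d[1],d[0])-P[2]-np.pi/4,'tooly',np.arctan2(R[1,1],R[0,1])+np.pi/2-P[2]-np.pi/4)
a0=.842
for k in range(1,10):
    a=a0-k*.1
    t=a+np.pi/4+P[2]; tgt=ax[:2]+.07*np.array([np.cos(t),np.sin(t)])
    print(k,round(a,3),(R.T@np.append(tgt-X[:2],0)).round(4))
E
```

```text
time_s: 5.6
position: [0.6303, 0.1189, 0.0575]
tool_rot: [[0.225, 0.974, -0.002], [0.974, -0.225, -0.0], [-0.001, -0.002, -1.0]]
ft_force: [-3.4, -2.5, -0.4]
grip_width: 0.0351
5.6 [0.63032857 0.1189146  0.05751076] [-3.3734762  -2.53412295 -0.43690069]
r 0.07002061196270927 ang 0.8452369798180932 tooly 0.8269821281736391
1 0.742 [-0.0003  0.0072 -0.    ]
2 0.642 [-0.0012  0.0142 -0.    ]
3 0.542 [-0.0028  0.021  -0.    ]
4 0.442 [-0.0051  0.0276 -0.0001]
5 0.342 [-0.0081  0.0339 -0.0001]
6 0.242 [-0.0116  0.0399 -0.0001]
7 0.142 [-0.0158  0.0456 -0.0001]
8 0.042 [-0.0205  0.0508 -0.0001]
9 -0.058 [-0.0257  0.0555 -0.0001]
```

```bash
python3 -m crank '{"slide":[[-0.0003,0.0072,0],[-0.0012,0.0142,0],[-0.0028,0.021,0],[-0.0051,0.0276,0],[-0.0081,0.0339,0],[-0.0116,0.0399,0],[-0.0158,0.0456,0],[-0.0205,0.0508,0]],"roll":[0.1,0.2,0.3,0.4,0.5,0.6,0.7,0.8],"grip":[0.035,0.035,0.035,0.035,0.035,0.035,0.035,0.035]}'
python3 - <<'E'
from fit import *
s=observe(); X=np.array(s['position']);R=np.array(s['tool_rot']);print(s['time_s'],X,s['ft_force'])
P=np.load('P.npy');ax=W(P,[0,.095,.048])[0]
d=(X-ax)[:2];print('r',np.linalg.norm(d),'ang',np.arctan2(d[1],d[0])-P[2]-np.pi/4,'tooly',np.arctan2(R[1,1],R[0,1])+np.pi/2-P[2]-np.pi/4)
p=get_image('wrist');save(p,'w3')
p=get_image('scene');cv2.imwrite('pics/s3.png',cv2.resize(p['frame'][130:330,210:410,::-1],None,fx=3,fy=3,interpolation=cv2.INTER_CUBIC))
a0=.042
for k in range(1,5):
    a=a0-k*.04
    t=a+np.pi/4+P[2]; tgt=ax[:2]+.07*np.array([np.cos(t),np.sin(t)])
    print(k,round(a,3),(R.T@np.append(tgt-X[:2],0)).round(4))
E
```

```text
time_s: 6.4
position: [0.6753, 0.0882, 0.0575]
tool_rot: [[0.855, 0.518, -0.002], [0.518, -0.855, 0.001], [-0.002, -0.002, -1.0]]
ft_force: [-3.9, 1.8, 0.9]
grip_width: 0.035
6.4 [0.67530349 0.08815413 0.05753668] [-3.92760498  1.77062114  0.92111454]
r 0.07044177588266826 ang 0.04851219922790373 tooly 0.027962170926925323
1 0.002 [-0.0005  0.0033 -0.    ]
2 -0.038 [-0.0006  0.0061 -0.    ]
3 -0.078 [-0.0008  0.0089 -0.    ]
4 -0.118 [-0.0012  0.0116 -0.    ]
```

View pics/w3.png

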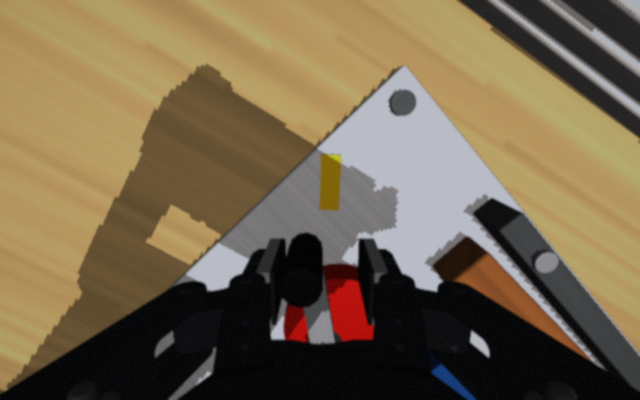

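View pics/s3.png

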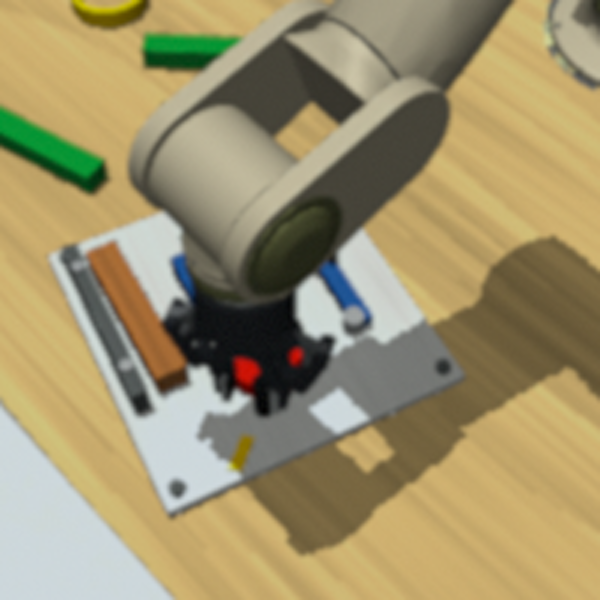

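The post lies against the left pad at (303,285), about 0.12 rad behind the stripe (330,180). I'll push it 0.12 rad further, back off to centre it in the jaws, and lift.

```bash
python3 -m crank '{"slide":[[-0.0002,0.003,0],[-0.0005,0.006,0],[-0.0008,0.009,0],[-0.0012,0.0116,0],[-0.0012,0.0116,0],[-0.0008,0.008,0],[-0.0005,0.0045,0],[-0.0005,0.0035,0]],"roll":[0.04,0.08,0.12,0.16,0.16,0.12,0.08,0.06],"grip":[0.035,0.035,0.035,0.035,0.035,0.035,0.035,0.035]}'
python3 -m crank '{"slide":[[0,0,-0.02],[0,0,-0.05],[0,0,-0.09],[0,0,-0.12],[0,0,-0.145],[0,0,-0.165],[0,0,-0.165],[0,0,-0.165]],"roll":[0,0,0,0,0,0,0,0],"grip":[0.035,0.035,0.035,0.035,0.035,0.035,0.035,0.035]}'
python3 - <<'E'
from fit import *
s=observe(); print(s['time_s'],s['q'])
p=get_image('wrist');save(p,'w4');pickle.dump(p,open('w4.pkl','wb'))
P=np.load('P.npy')
f=p['frame'][:,:,::-1].copy()
for q in proj(p,W(P,[[.0495,.1445,.086],[0,.095,.048],*F,[.0693,.1643,.014]])): cv2.circle(f,tuple(int(round(a)) for a in q),3,(255,0,255),1)
cv2.imwrite('pics/w4o.png',f)
E
```

```text
time_s: 7.3
position: [0.6774, 0.0848, 0.0578]
tool_rot: [[0.881, 0.474, 0.001], [0.474, -0.881, -0.0], [0.001, 0.001, -1.0]]
ft_force: [-0.4, -1.2, 1.1]
grip_width: 0.0351
time_s: 8.1
position: [0.6772, 0.0845, 0.2217]
tool_rot: [[0.882, 0.471, -0.0], [0.471, -0.882, -0.0], [-0.0, 0.0, -1.0]]
ft_force: [-0.3, 0.1, -0.4]
grip_width: 0.0349
8.1 [-2.79398754e+00  3.61277840e+01  5.09032035e+01 -9.68575069e-03
  9.29829924e+01  5.91112104e+01]
```

View pics/w4o.png

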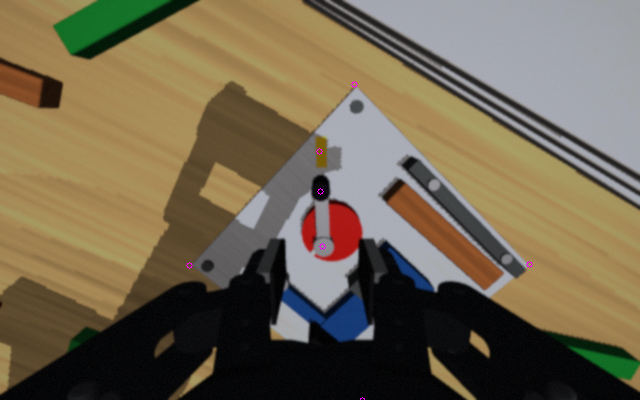

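The handle top (321,190) lies on the line from the hub to the stripe, and the overlay agrees, so the cam is at about 0. Next I'll go behind the push plate with the fingers shut, tool x along the fixture's +x.

```bash
python3 - <<'E'
from fit import *
s=observe(); X=np.array(s['position']);R=np.array(s['tool_rot'])
P=np.load('P.npy');t=W(P,[-.122,0,.2])[0]
print(t,R.T@(t-X), 'roll',-( P[2]-np.arctan2(R[1,0],R[0,0])))
for n,u,v in [('bolt',390,365)]:
    B=atz(T,(u+.5)/4+250-.5,(v+.5)/4+110-.5,.03);d=B[:2]-P[:2];c,q=np.cos(P[2]),np.sin(P[2]);print(n,c*d[0]+q*d[1],-q*d[0]+c*d[1])
E
```

```text
[ 0.47299656 -0.00882298  0.2       ] [-0.22386593 -0.01363353  0.02131786] roll 0.7587463740216639
bolt -0.08042785385025268 -0.07850443920112872
```

```bash
python3 -m crank '{"slide":[[-0.028,-0.002,0.003],[-0.056,-0.004,0.006],[-0.084,-0.007,0.008],[-0.112,-0.009,0.01],[-0.14,-0.012,0.013],[-0.168,-0.014,0.016],[-0.196,-0.016,0.019],[-0.224,-0.018,0.021]],"roll":[0.095,0.19,0.285,0.38,0.475,0.57,0.665,0.759],"grip":[0.0,0.0,0.0,0.0,0.0,0.0,0.0,0.0]}'
python3 -m crank '{"slide":[[0,0,0],[0,0,0.01],[0,0,0.02],[0,0,0.035],[0,0,0.05],[0,0,0.065],[0,0,0.08],[0,0,0.08]],"roll":[0,0,0,0,0,0,0,0],"grip":[0.0,0.0,0.0,0.0,0.0,0.0,0.0,0.0]}'
python3 - <<'E'
from fit import *
s=observe(); X=np.array(s['position']);R=np.array(s['tool_rot']);print(s['time_s'],s['grip_width'],s['q'],R.round(3))
P=np.load('P.npy');c,q=np.cos(P[2]),np.sin(P[2]);d=X[:2]-P[:2];print('fix',c*d[0]+q*d[1],-q*d[0]+c*d[1],X[2])
p=get_image('wrist');save(p,'w5')
p=get_image('scene');cv2.imwrite('pics/s5.png',cv2.resize(p['frame'][130:330,210:410,::-1],None,fx=3,fy=3,interpolation=cv2.INTER_CUBIC))
E
```

```text
time_s: 8.95
position: [0.4694, -0.0051, 0.1998]
tool_rot: [[0.963, -0.269, -0.003], [-0.269, -0.963, 0.001], [-0.003, 0.0, -1.0]]
ft_force: [0.4, 0.3, -0.3]
grip_width: -0.0003
time_s: 9.75
position: [0.4705, -0.0043, 0.1187]
tool_rot: [[0.964, -0.265, -0.005], [-0.265, -0.964, 0.001], [-0.005, -0.0, -1.0]]
ft_force: [-0.2, -0.7, -0.6]
grip_width: 0.0001
9.75 9.658398673587238e-05 [-1.49849972e+01  2.12267994e+01  9.65411291e+01  2.90464274e-03
  6.25251360e+01  9.03688024e+01] [[ 0.964 -0.265 -0.005]
 [-0.265 -0.964  0.001]
 [-0.005 -0.    -1.   ]]
fix -0.12565737269011742 0.0037083769417462775 0.11869015343018403
```

View pics/w5.png

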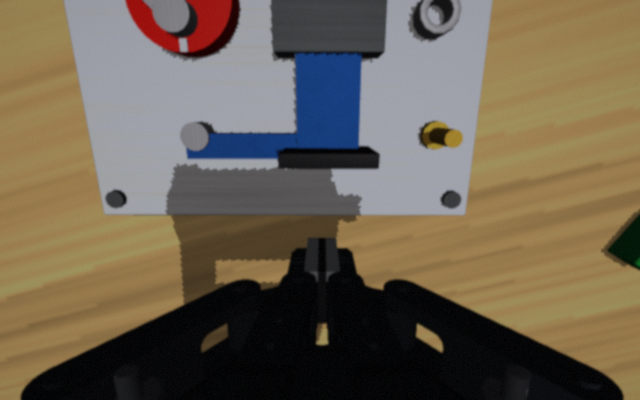

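View pics/s5.png

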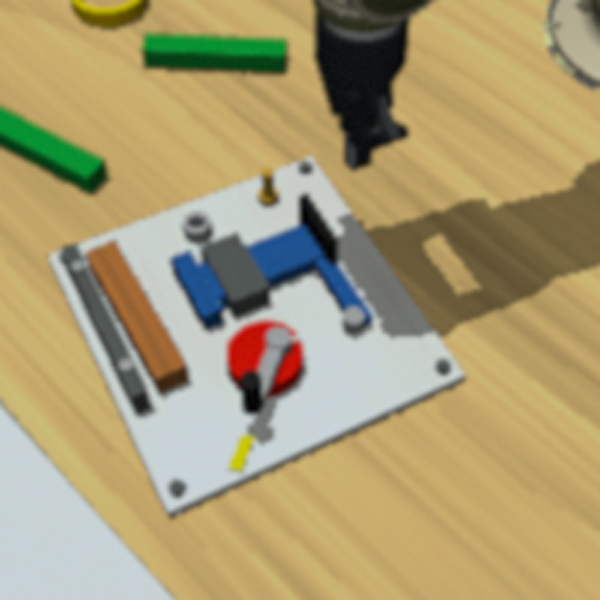

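The handle is on the stripe and the cam's white mark faces the roller. The plate is ahead of the fingers with clearance, so I'll descend and then push.

```bash
python3 -m crank '{"slide":[[0,0,0.015],[0,0,0.03],[0,0,0.045],[0,0,0.06],[0,0,0.07],[0,0,0.08],[0,0,0.083],[0,0,0.083]],"roll":[0,0,0,0,0,0,0,0],"grip":[0.0,0.0,0.0,0.0,0.0,0.0,0.0,0.0]}'
python3 -m crank '{"slide":[[0.004,0,0],[0.008,0,0],[0.012,0,0],[0.016,0,0],[0.020,0,0],[0.024,0,0],[0.028,0,0],[0.032,0,0]],"roll":[0,0,0,0,0,0,0,0],"grip":[0.0,0.0,0.0,0.0,0.0,0.0,0.0,0.0]}'
python3 - <<'E'
from fit import *
s=observe(); X=np.array(s['position']);R=np.array(s['tool_rot']);print(s['time_s'],'tool force',R.T@s['ft_force'])
P=np.load('P.npy');c,q=np.cos(P[2]),np.sin(P[2]);d=X[:2]-P[:2];print('fix',c*d[0]+q*d[1],-q*d[0]+c*d[1],X[2])
p=get_image('wrist');save(p,'w6')
E
```

```text
time_s: 10.65
position: [0.4713, -0.0049, 0.0382]
tool_rot: [[0.964, -0.266, -0.0], [-0.266, -0.964, 0.0], [-0.0, -0.0, -1.0]]
ft_force: [0.2, 0.3, 0.6]
grip_width: -0.0001
time_s: 11.45
position: [0.5018, -0.0133, 0.0382]
tool_rot: [[0.964, -0.266, -0.001], [-0.266, -0.964, 0.0], [-0.001, 0.0, -1.0]]
ft_force: [-5.3, 1.2, 2.7]
grip_width: 0.0
11.45 tool force [-5.43354123  0.2873963  -2.70737378]
fix -0.09305504960882478 0.003330138085134382 0.03822846546550143
```

View pics/w6.png

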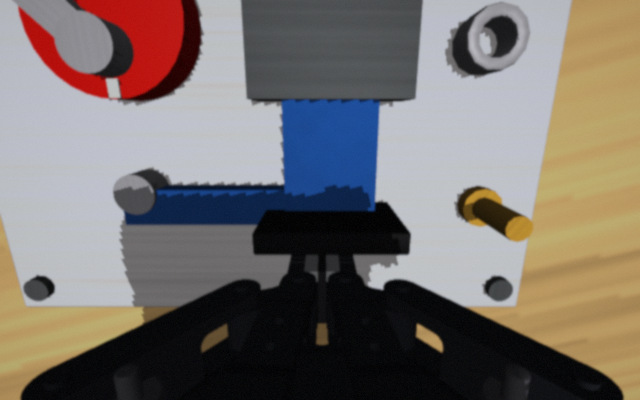

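The finger tips are on the plate at (325,255) and the force is 5 N, which matches the slide's friction. I'll go on at the same pace, watching the force.

```bash
python3 -m crank '{"slide":[[0.003,0,0],[0.006,0,0],[0.009,0,0],[0.012,0,0],[0.015,0,0],[0.018,0,0],[0.021,0,0],[0.024,0,0]],"roll":[0,0,0,0,0,0,0,0],"grip":[0.0,0.0,0.0,0.0,0.0,0.0,0.0,0.0]}'
python3 - <<'E'
from fit import *
s=observe(); X=np.array(s['position']);R=np.array(s['tool_rot']);print(s['time_s'],'tool force',R.T@s['ft_force'])
P=np.load('P.npy');c,q=np.cos(P[2]),np.sin(P[2]);d=X[:2]-P[:2];print('fix',c*d[0]+q*d[1],-q*d[0]+c*d[1],X[2])
p=get_image('wrist');save(p,'w7')
p=get_image('scene');cv2.imwrite('pics/s7.png',cv2.resize(p['frame'][130:330,210:410,::-1],None,fx=3,fy=3,interpolation=cv2.INTER_CUBIC))
E
```

```text
time_s: 12.3
position: [0.5253, -0.0198, 0.0382]
tool_rot: [[0.964, -0.266, -0.0], [-0.266, -0.964, 0.0], [-0.0, -0.0, -1.0]]
ft_force: [-3.7, 1.3, -0.5]
grip_width: 0.0003
12.3 tool force [-3.95673819 -0.30768839  0.45624816]
fix -0.06866230052926907 0.0032920121841722716 0.03822357884286029
```

View pics/s7.png

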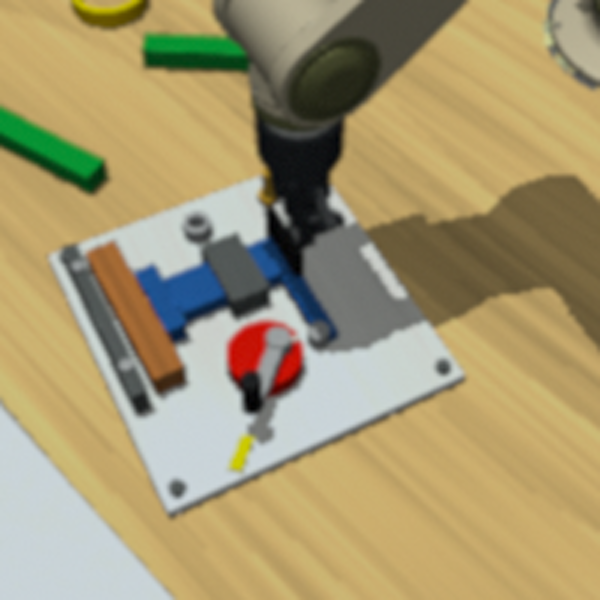

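View pics/w7.png

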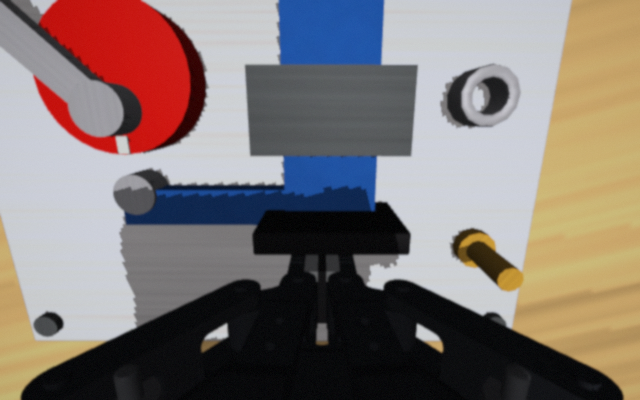

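The slide is moving freely and its head is just reaching the rail. I'll advance in small steps from here.

```bash
python3 -m crank '{"slide":[[0.001,0,0],[0.002,0,0],[0.003,0,0],[0.004,0,0],[0.005,0,0],[0.006,0,0],[0.0065,0,0],[0.007,0,0]],"roll":[0,0,0,0,0,0,0,0],"grip":[0.0,0.0,0.0,0.0,0.0,0.0,0.0,0.0]}'
python3 -m crank '{"slide":[[0.0003,0,0],[0.0006,0,0],[0.0009,0,0],[0.0012,0,0],[0.0014,0,0],[0.0016,0,0],[0.0018,0,0],[0.002,0,0]],"roll":[0,0,0,0,0,0,0,0],"grip":[0.0,0.0,0.0,0.0,0.0,0.0,0.0,0.0]}'
python3 - <<'E'
from fit import *
s=observe(); X=np.array(s['position']);R=np.array(s['tool_rot']);print(s['time_s'],'tool force',R.T@s['ft_force'])
P=np.load('P.npy');c,q=np.cos(P[2]),np.sin(P[2]);d=X[:2]-P[:2];print('fix',c*d[0]+q*d[1],-q*d[0]+c*d[1],X[2])
p=get_image('scene');cv2.imwrite('pics/s8.png',cv2.resize(p['frame'][130:330,210:410,::-1],None,fx=3,fy=3,interpolation=cv2.INTER_CUBIC))
E
```

```text
time_s: 13.2
position: [0.5319, -0.0216, 0.0383]
tool_rot: [[0.964, -0.266, -0.0], [-0.266, -0.964, 0.0], [-0.0, 0.0, -1.0]]
ft_force: [-5.5, 0.9, -0.4]
grip_width: 0.0
time_s: 14.0
position: [0.5327, -0.0218, 0.0383]
tool_rot: [[0.964, -0.266, -0.003], [-0.266, -0.964, 0.001], [-0.003, 0.0, -1.0]]
ft_force: [-10.2, 2.8, 3.2]
grip_width: -0.0
14.0 tool force [-10.56347511   0.04874179  -3.1933255 ]
fix -0.06101691848364882 0.0032752096947852843 0.03827582290733081
```

View pics/s8.png

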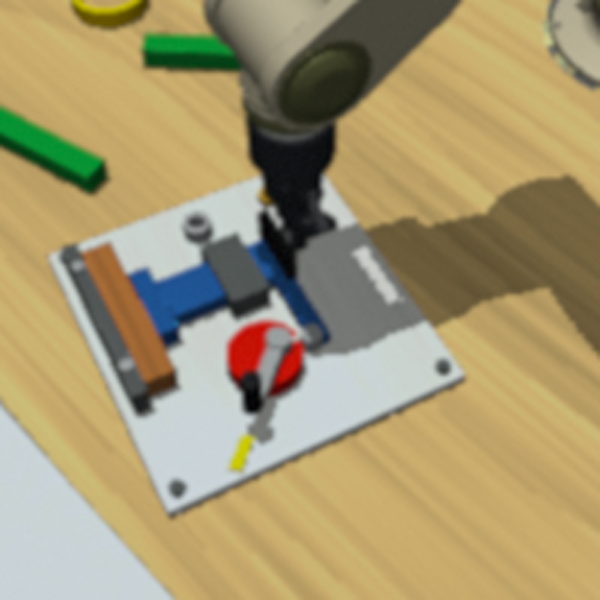

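The slide stopped near the predicted home position and the force rose to 10 N. One slightly firmer press will seat it.

```bash
python3 -m crank '{"slide":[[0.0004,0,0],[0.0008,0,0],[0.0012,0,0],[0.0016,0,0],[0.002,0,0],[0.002,0,0],[0.002,0,0],[0.002,0,0]],"roll":[0,0,0,0,0,0,0,0],"grip":[0.0,0.0,0.0,0.0,0.0,0.0,0.0,0.0]}'
python3 - <<'E'
from fit import *
s=observe(); X=np.array(s['position']);R=np.array(s['tool_rot']);print(s['time_s'],'tool force',R.T@s['ft_force'])
P=np.load('P.npy');c,q=np.cos(P[2]),np.sin(P[2]);d=X[:2]-P[:2];print('fix',c*d[0]+q*d[1],-q*d[0]+c*d[1],X[2])
E
```

```text
time_s: 14.85
position: [0.5327, -0.0218, 0.0382]
tool_rot: [[0.964, -0.265, -0.007], [-0.265, -0.964, 0.002], [-0.007, 0.0, -1.0]]
ft_force: [-17.8, 3.3, 8.8]
grip_width: -0.0
14.85 tool force [-18.07345335   1.56061908  -8.65468404]
fix -0.06102261540893447 0.003310762342116233 0.038249142677039175
```

It's a hard stop: 18 N with no further motion. I'll back off and inspect.

```bash
python3 -m crank '{"slide":[[-0.006,0,0],[-0.012,0,0],[-0.02,0,0],[-0.03,0,0],[-0.04,0,0],[-0.045,0,0],[-0.05,0,0],[-0.05,0,0]],"roll":[0,0,0,0,0,0,0,0],"grip":[0,0,0,0,0,0,0,0]}'
python3 -m crank '{"slide":[[0,0,-0.03],[0,0,-0.06],[0,0,-0.1],[0,0,-0.14],[0,0,-0.18],[0.02,0,-0.2],[0.05,0,-0.22],[0.07,0,-0.22]],"roll":[0,0,0,0,0,0,0,0],"grip":[0,0,0,0,0,0,0,0]}'
python3 - <<'E'
from fit import *
P=np.load('P.npy')
for n in ['wrist','scene']:
    p=get_image(n);f=p['frame'][:,:,::-1]
    f=f.copy() if n=='wrist' else cv2.resize(f[130:330,210:410],None,fx=3,fy=3,interpolation=cv2.INTER_CUBIC)
    if n=='wrist':
        for q in proj(p,W(P,[[.0495,.1445,.086],[0,.095,.048],[.09,.08,.04],[.09,-.08,.04],[.12,.09,.044],[.12,-.09,.044],[-.05,.032,.062],[-.05,-.032,.062]])): cv2.circle(f,tuple(int(round(a)) for a in q),3,(255,0,255),1)
    cv2.imwrite(f'pics/{n}9.png',f)
print(observe()['time_s'])
E
```

```text
time_s: 15.65
position: [0.4871, -0.0092, 0.0384]
tool_rot: [[0.964, -0.266, -0.0], [-0.266, -0.964, 0.0], [-0.0, -0.0, -1.0]]
ft_force: [0.4, -0.2, 0.1]
grip_width: -0.0003
time_s: 16.45
position: [0.5573, -0.0287, 0.2613]
tool_rot: [[0.964, -0.266, 0.006], [-0.266, -0.964, -0.002], [0.006, -0.0, -1.0]]
ft_force: [0.1, -0.5, -0.3]
grip_width: -0.0002
16.55
```

View pics/wrist9.png

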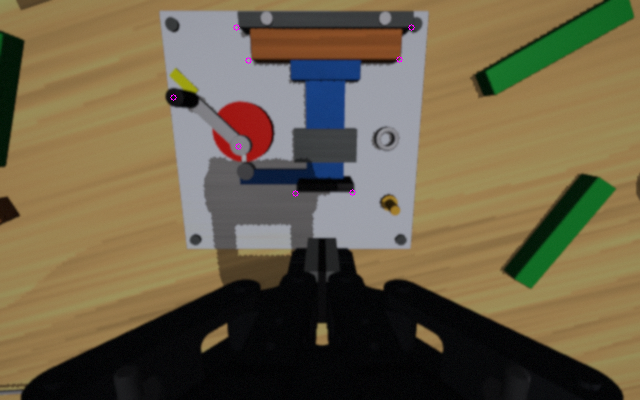

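View pics/scene9.png

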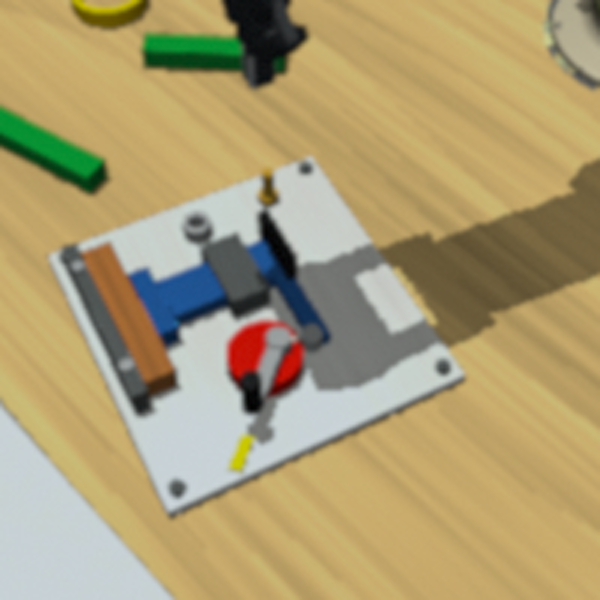

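The wrist view shows the rail (250–402, 30–60) flush against the fence and in line with the overlay. The plate sits at its home mark (323,185), the handle (180,97) is on the stripe line, and the bolt and bushing are standing. The gripper is clear, so I'll hand in.

```bash
python3 -c "
from rig import *
close_job();print(observe()['time_s'])"
```

```text
the job is handed in; nothing more can be done
the job is handed in; nothing more can be done
```

The job is done and handed in at about 16.6 s of the 51 s allowed.

- **Handle:** With the slide still drawn back, I straddled the black handle with the open jaws and swung it clockwise from about 1.81 rad to about 0. It now points along the yellow stripe, with the white mark facing the roller.
- **Slide:** I then pushed the slide by its rear plate with the fingers shut. The push took about 4–5 N until the head reached the rail, and ended at a hard stop with about 18 N on the tool. At the stop, the finger position put the slide at about 50 mm of travel, which is home.

**Last checks:** The scene and wrist views showed the rail flush along the fence, the handle on the stripe, and the bolt and bushing upright in place. The robot was clear of everything. No check failed, but the fixture-pose fit differed by 2–5 mm between views. Flushness therefore rests on the hard stop and the pictures rather than on a finer measurement. I took no last close look at the spare rail, screwdriver, glue and tape, but the arm did not work near them.

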